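# Make up the stain-treatment caddy

### The job

Make up the stain-treatment caddy: pull the top white beaker straight up off the nested stack, leaving the beakers under it jammed in their stand, and stand it upright, fully down, in the caddy's empty round pocket. Then lift the loaded caddy across and set it flat on the floor of the black drip tray, either way round, with the beaker and the amber bottle still in it. Keep the beaker and the caddy upright, set them down rather than drop them, and leave the other things on the bench where they are.

Things in the scene. Friction and masses are not known exactly. Their poses are not given: they have to be found in the camera images.
- beaker1_mid (a point): Top beaker of the stack: white, round, rigid, 95 mm tall, tapered from 62 mm (rim) to 46 mm (foot), wall 3 mm, 75 g. Point: on its axis, half-way up; z up. Wedged by its taper in the next: 35 mm stands out above the next rim, 60 mm is inside. A slow straight pull of up to about 10 N frees it; it is clear after 60 mm. A grip deeper than 35 mm below its rim takes the next one too.
- beaker2_mid (a point): The middle beaker, like the top one; half-way up on its axis, about 35 mm below the top beaker's point.
- beaker3_mid (a point): The lowest beaker, like the others, about 35 mm lower still, wedged in the ring of a steel stand (foot disc 104 mm across, fixed to the bench). The stack's top rim is about 175 mm above the bench.
- caddy_pocket (a point): The caddy's empty round pocket: centre of its floor, 5 mm above the caddy's underside and 65 mm along the caddy's +x from its middle; axes as the caddy's. A beaker goes down through a hole 60 mm across in a deck 59 mm above the underside and stands on the floor, with its rim 100 mm above the underside (41 mm showing).
- caddy_handle (a point): Middle of the caddy's grip bar: 18 mm wide and high, running along the caddy's y axis, 101 mm clear between its uprights, centre 140 mm above the caddy's underside. Taken from above with the fingers closing along the caddy's x axis. Axes as the caddy's.
- caddy_base (a point): Centre of the caddy's underside. A grey plastic tote, loose, 220 mm long (x), 125 mm wide (y), walls 60 mm high, handle top at 149 mm; x points to the end with the round pocket, z up. At the other end are an amber bottle and a fixed wooden brush (top at 66 mm). About 0.6 kg loaded.
- bottle_mid (a point): The amber bottle with a black cap that stands loose in the caddy, 48 mm across and 129 mm tall; the point is half-way up on its axis. It rides along with the caddy.
- bottle_home (a point): The point of the caddy where the middle of the bottle was at the start (65 mm along -x and 27 mm along -y of the caddy, 69.5 mm above its underside).
- tray_in (a point): The centre of the drip tray's inner floor, 4 mm above the bench. The tray is black, shallow, fixed to the bench, inside 238 mm (x) by 143 mm (y), lip 16 mm above the bench; x is its long axis. The caddy's underside fits in with 9 mm to spare on every side.
- jug: Bystander: blue detergent jug, 105 x 85 mm, 190 mm tall; origin under its centre.
- spray_can: Bystander: aluminium spray can with a white cap, 58 mm across, 180 mm tall; origin under its centre.
- peg_jar: Bystander: glass jar of wooden pegs with a metal lid, 84 mm across, 122 mm tall; origin under its centre.
- brush: Bystander: wooden scrubbing brush lying bristles down, 150 x 55 mm, 40 mm high; origin under its centre, x along it.
- tub: Bystander: single squat white tub, 96 mm across, 55 mm tall; origin under its centre.
- tape: Bystander: grey roll of tape lying flat, 100 mm across, 25 mm high; origin under its centre.
- screwdriver: Bystander: black-handled screwdriver lying on the bench, 200 mm long along its x; origin under its middle.
Things that resemble listed ones, but are neither listed nor needed, are in the scene too. What is shaped like the part that bears beaker1_mid but green is not meant. What is shaped like the part that bears bottle_mid but blue is not meant.

How it is judged (in metres and radians):
On the way, in this order (a step that is already met when the one before it is completed fails the run):
1. the top beaker is lifted clear above the stack, upright, and the two under it are still nested in place (z of beaker1_mid in the frame of beaker2_mid above 0.097 m and angle between beaker1_mid's own z axis and vertical below 0.35 rad and distance of each of beaker2_mid, beaker3_mid from where it was at the start of the episode below 0.012 m and angle between beaker2_mid's own z axis and vertical below 0.12 rad), for 0.1 s.
2. the beaker stands fully down in the caddy's round pocket, let go, with the caddy standing on the bench (x of beaker1_mid in the frame of caddy_pocket between -0.01 and 0.01 m and y of beaker1_mid in the frame of caddy_pocket between -0.01 and 0.01 m and z of beaker1_mid in the frame of caddy_pocket between 0.04 and 0.0515 m and angle between beaker1_mid's own z axis and vertical below 0.2 rad and contact force between the fingers and beaker1 below 0.1 N and height (world z) of caddy_base below 0.004 m), for 0.2 s.
3. the caddy is lifted clear of the bench with the beaker in its pocket and the bottle in its place (height (world z) of caddy_base above 0.025 m and x of beaker1_mid in the frame of caddy_pocket between -0.01 and 0.01 m and y of beaker1_mid in the frame of caddy_pocket between -0.01 and 0.01 m and z of beaker1_mid in the frame of caddy_pocket between 0.04 and 0.0515 m and distance between bottle_mid and bottle_home below 0.032 m and angle between bottle_mid's own z axis and vertical below 0.4 rad), for 0.1 s.
At the end, for the whole second after the job is handed in: Caddy at rest flat in the tray (underside within 3 mm of its floor, middles within 14 mm, tilt < 2 deg), either way round; beaker on the pocket floor (10 mm sideways, 5 mm in height, tilt < 11 deg); bottle upright in its place (32 mm); other two beakers still nested (12 mm) (x of caddy_base in the frame of tray_in between -0.014 and 0.014 m and y of caddy_base in the frame of tray_in between -0.014 and 0.014 m and z of caddy_base in the frame of tray_in between -0.003 and 0.003 m and angle between caddy_base's own z axis and vertical below 0.035 rad and x of beaker1_mid in the frame of caddy_pocket between -0.01 and 0.01 m and y of beaker1_mid in the frame of caddy_pocket between -0.01 and 0.01 m and z of beaker1_mid in the frame of caddy_pocket between 0.04 and 0.0515 m and angle between beaker1_mid's own z axis and vertical below 0.2 rad and distance between bottle_mid and bottle_home below 0.032 m and angle between bottle_mid's own z axis and vertical below 0.4 rad and distance of each of beaker2_mid, beaker3_mid from where it was at the start of the episode below 0.012 m and angle between beaker2_mid's own z axis and vertical below 0.12 rad and linear speed of each of caddy, beaker1 below 0.02 m/s); the robot touches nothing.
It fails at once if one of the two lower beakers is pulled more than 25 mm from its place (distance of any of beaker2_mid, beaker3_mid from where it was at the start of the episode above 0.025 m).
It fails at once if the top beaker is tipped more than 35 degrees, or the caddy more than 20 degrees (angle between beaker1_mid's own z axis and vertical above 0.61 rad or angle between caddy_base's own z axis and vertical above 0.35 rad).
It fails at once if the beaker is dropped (falls more than about 30 mm out of the gripper) (linear speed of beaker1 above 0.75 m/s and contact force between the fingers and beaker1 below 0.05 N and contact force between the fingers and caddy below 0.05 N).
It fails at once if the caddy is dropped (falls more than about 20 mm out of the gripper) (linear speed of caddy above 0.6 m/s and contact force between the fingers and caddy below 0.05 N).
It fails at once if a bystander is pushed more than 30 mm or knocked over (distance of any of jug, spray_can, peg_jar, brush, tub, tape, screwdriver from where it was at the start of the episode above 0.03 m).
It also fails if it takes over 72 s, if anything falls off the work surface, if the arm or the gripper's body presses on something with over 40 N, if the wrist force passes 120 N, or if a joint passes its speed limit or range.

### The arm

A 6-joint arm with a two-finger parallel gripper is mounted at the origin on the work surface. World frame = base frame: x ahead of the robot, y to its left, z up, the work surface at z = 0. Lengths are in mm, angles in rad, forces in N, time in s.
With the tool pointing down it reaches from about 325 to 775 mm from the base axis. Payload 5.5 kg.
Tool frame: the origin (TCP) lies at the very end of the fingers, on their centre line; the grasp point (between the pads) lies 19 mm behind it (arm.grip_depth is the distance from the TCP to the grasp point, in mm); z points along the fingers, y is the direction in which the jaws open and shut (so a half turn about z gives the same grasp; the last joint's range is limited). The gripper opens to 88 mm and grips with 3 to 60 N. Pads are 20 mm wide; open, the fingers measure 115 mm over their backs; the gripper's body (75 mm by 178 mm) begins 61 mm behind the grasp point.
Start: joints at [1.209, 0.091, 1.231, -0, 1.82, -0.057], TCP at [180.066, 572.357, 182.831] pointing down, gripper open.
Joint ranges: [-2.87, 2.87], [-0.86, 2.18], [0.17, 2.46], [-1.51, 4.65], [0.06, 2.69], [-2.65, 2.65]. Speed limits (rad/s): [2.57, 2.57, 3.01, 3.14, 3.14, 3.14].

### API

Orientations are given as a unit quaternion [x, y, z, w].
In Python, from bench import arm gives the robot as it stands. Calls block until the motion is done:
- arm.move_to(position, orientation): joint-space move of the TCP to a pose.
- arm.servo_line(position, orientation=None, max_speed=150): straight line of the TCP; orientation=None keeps the orientation; max_speed is the mean speed in mm/s.
- arm.movej(angles): joint-space move.
- arm.command_gripper(opening): finger opening in mm; the grip force is fixed at half the most; returns when the fingers have stopped.
- arm.dwell(seconds).
- arm.ik(position, orientation): joint angles nearest the present ones, or None.
- arm.grab_frame(name): name is "scene" or "top"; returns (picture, depth): 400x640x3 uint8, red, green, blue; 400x640 float32, mm along the optical axis (not along the pixel's ray), 0 where there is no reading.
- arm.camera_model(name): a dict with "intrinsics" (3x3 intrinsics, pixels), "view" (4x4, takes a point from world to camera coordinates). Camera axes: x right, y down, z forward; pixel columns grow to the right and rows downward; lengths in mm; the calibration is good to about 2 mm. A picture is of the moment at which its call begins. camera_model takes no time and is no camera call.
A pose or a line that the arm cannot do raises arm.PlanningError and nothing moves.
- arm.close_job(): hands the job in, once; it reports no verdict.
Readings, each from a call of its own:
- arm.get_time(): time.
- arm.get_joint_pos(): joint angles.
- arm.get_joint_vel(): joint speeds.
- arm.get_joint_torque(): joint torques, N m.
- arm.get_eef_pos(): TCP position.
- arm.get_eef_rot(): TCP orientation.
- arm.get_ft_force(): force on the tool from outside, world axes, zero at the start.
- arm.get_ft_torque(): the same for the moment, N m.
- arm.get_gripper_width(): finger opening in mm.
Only numpy, scipy, OpenCV 4.12 (cv2) and the standard library are available. Lean on these libraries where they do the work, as an engineer would, in place of code of your own. Each camera call takes 0.05 s, during which the arm holds its last target.

## Working session

There is one attempt and no reset: what is moved stays moved. The work goes in short steps, each a Python script; the robot and the scene stay as the last script left them, time stands still between calls to the robot, and variables do not carry over. Pictures are saved under pics/ and viewed, and the job is handed in when it is done.

```bash
ls; mkdir -p pics; python3 - <<'E'
from bench import arm
import cv2,numpy as np
for n in("scene","top"):
    p,d=arm.grab_frame(n); cv2.imwrite(f"pics/{n}0.png",p[:,:,::-1]); np.savez(f"{n}0.npz",p=p,d=d)
    m=arm.camera_model(n); print(n,np.round(m["intrinsics"],1).tolist(),np.round(m["view"],3).tolist(), (d>0).mean())
print(arm.get_time(),arm.get_gripper_width(),arm.get_eef_rot())
E
```

```text
pics
scene [[452.2, 0.0, 316.0], [0.0, 452.2, 200.0], [0.0, 0.0, 1.0]] [[0.24, 0.971, 0.017, -133.596], [0.541, -0.119, -0.832, -188.873], [-0.806, 0.209, -0.554, 2037.081], [0.0, 0.0, 0.0, 1.0]] 0.97165234375
top [[433.1, 0.0, 319.5], [0.0, 433.1, 209.0], [0.0, 0.0, 1.0]] [[0.02, -1.0, -0.002, -4.532], [-0.986, -0.019, -0.163, 542.649], [0.163, 0.005, -0.987, 1350.721], [0.0, 0.0, 0.0, 1.0]] 0.996078125
0.1 87.70636991146662 [ 1.51803867e-01  9.88410260e-01 -8.44440334e-04 -1.76500571e-04]
```

View pics/scene0.png

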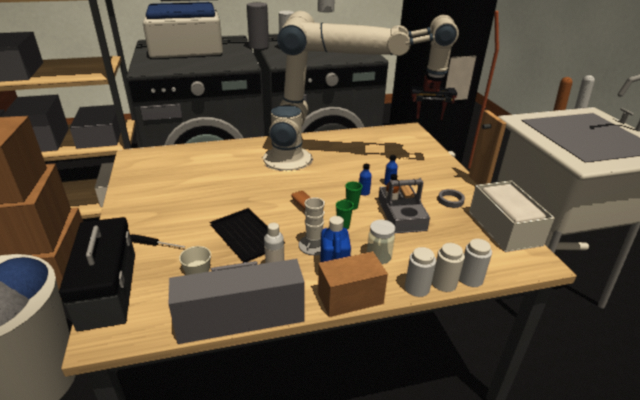

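View pics/top0.png

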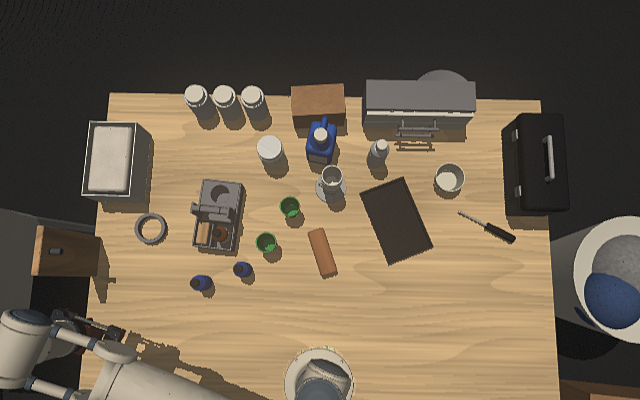

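Candidates: for the top beaker, the white nested stack at top-camera (332,180) and the green cups at (290,207) and (266,243). A white tub is at (449,178). For the bottle, the amber one in the caddy at (220,235) and blue ones at (201,284) and (243,270). I choose the white stack and the grey caddy at (217,215), and check both in a close crop.

```bash
python3 - <<'E'
import cv2,numpy as np
t=cv2.imread("pics/top0.png");s=cv2.imread("pics/scene0.png")
a=cv2.resize(t[165:265,180:440],None,fx=3,fy=3,interpolation=cv2.INTER_CUBIC)
b=cv2.resize(s[160:260,200:460],None,fx=3,fy=3,interpolation=cv2.INTER_CUBIC)
cv2.imwrite("pics/crop0.png",np.vstack([a,b])[:600])
E
```

```text
(no output)
```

View pics/crop0.png

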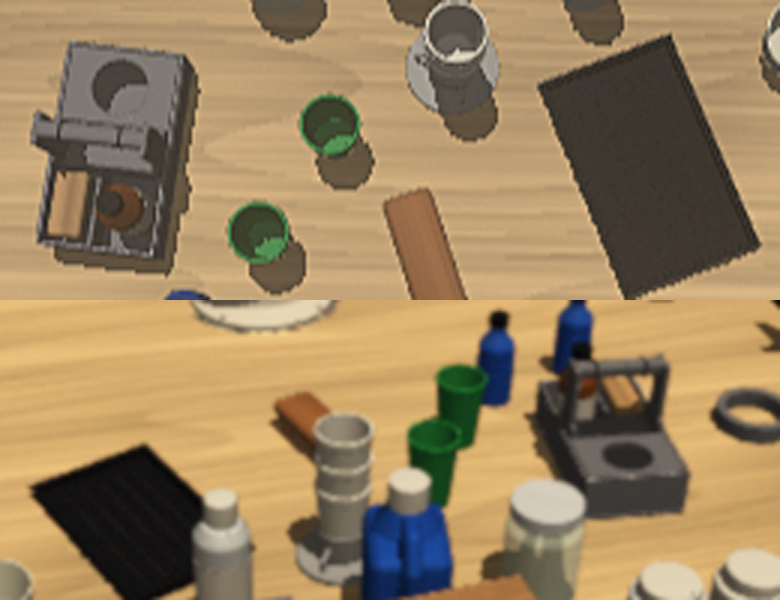

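The crop shows the white stack with two lower rims, its rim at top-camera (332,175). The caddy's pocket end is at the top, hole at about (220,194), with brush and amber bottle at the bottom. The tray is at about (396,220). Next I measure each one.

```bash
cat > h.py <<'E'
import numpy as np,cv2
from bench import arm
def cloud(n,d):
    m=arm.camera_model(n);K=np.array(m["intrinsics"]);T=np.linalg.inv(np.array(m["view"]))
    v,u=np.mgrid[:400,:640]; 
    c=np.stack([(u-K[0,2])/K[0,0]*d,(v-K[1,2])/K[1,1]*d,d,np.ones_like(d)],-1)
    return (c@T.T)[...,:3]
def ray(n,uv,z):
    m=arm.camera_model(n);K=np.array(m["intrinsics"]);T=np.linalg.inv(np.array(m["view"]))
    uv=np.atleast_2d(uv).astype(float)
    r=np.c_[(uv[:,0]-K[0,2])/K[0,0],(uv[:,1]-K[1,2])/K[1,1],np.ones(len(uv))]@T[:3,:3].T
    o=T[:3,3]; return o+r*((z-o[2])/r[:,2])[:,None]
def circ(P):
    A=np.c_[2*P[:,:2],np.ones(len(P))];s=np.linalg.lstsq(A,(P[:,:2]**2).sum(1),rcond=None)[0]
    return s[:2],np.sqrt(s[2]+s[:2]@s[:2])
E
python3 - <<'E'
from h import *
for n in("top","scene"):
    z=np.load(n+"0.npz");p,d=z["p"],z["d"];X=cloud(n,d)
    box=lambda a,b,c,e:(X[...,0]>a)&(X[...,0]<b)&(X[...,1]>c)&(X[...,1]<e)
    print(n,"table z",np.median(X[box(300,420,-100,100)][:,2]))
    # approx positions via rays
    if n=="top":
        for nm,uv,h in[("stack",(332,178),175),("hole",(220,194),59),("tray",(396,220),4),("jug",(320,140),190),("can",(379,148),180),("jar",(269,150),122),("tub",(449,178),55),("g1",(290,207),90),("g2",(266,243),90),("b1",(201,284),129),("b2",(243,270),129)]:
            print(nm,np.round(ray(n,uv,h)[0],0))
        s0=ray(n,(332,178),175)[0]
    m=(np.hypot(X[...,0]-s0[0],X[...,1]-s0[1])<60)&(X[...,2]>168)&(X[...,2]<182)
    P=X[m]; print("rim n",len(P),circ(P),(P.min(0)+P.max(0))/2,np.percentile(P[:,2],[5,50,95]))
    c0=ray("top",(217,215),60)[0]
    nb=np.hypot(X[...,0]-c0[0],X[...,1]-c0[1])<170
    B=X[nb&(X[...,2]>143)&(X[...,2]<156)]; print("bar",len(B)); r=cv2.minAreaRect(B[:,:2].astype(np.float32));print(r, np.median(B[:,2]))
    D=X[nb&(X[...,2]>54)&(X[...,2]<64)]; print("deck",len(D),cv2.minAreaRect(D[:,:2].astype(np.float32)))
E
```

```text
top table z 5.430700518456888
stack [614. -29. 175.]
hole [583. 326.  59.]
tray [ 517. -247.    4.]
jug [725.   8. 190.]
can [ 707. -168.  180.]
jar [713. 167. 122.]
tub [ 651. -410.   55.]
g1 [540.  98.  90.]
g2 [426. 169.  90.]
b1 [298. 350. 129.]
b2 [341. 228. 129.]
rim n 103 (array([623.7999108 , -27.83915129]), np.float64(29.631334845276594)) [624.01867454 -27.79226809 174.60671938] [170.95855943 175.74393809 179.40461525]
bar 265
((519.2234497070312, 333.6984558105469), (117.22905731201172, 31.07620620727539), 84.83667755126953) 149.4251667946669
deck 1020 ((515.477294921875, 285.0833740234375), (227.24917602539062, 220.68875122070312), 84.1508560180664)
scene table z -2.7169127208013606
rim n 86 (array([627.23750198, -27.85107518]), np.float64(29.4924175176992)) [626.64101855 -28.48005748 172.66540959] [168.9784027  171.42531982 174.84733581]
bar 101
((522.4190063476562, 333.53533935546875), (114.8106918334961, 33.51868438720703), 85.206298828125) 146.2880335597083
deck 582 ((499.50018310546875, 285.39031982421875), (234.07962036132812, 261.08026123046875), 83.2045669555664)
```

```bash
python3 - <<'E'
from h import *
for n,tr,hl in(("top",(396,220),(220,194)),("scene",(245,232),(409,212))):
    z=np.load(n+"0.npz");p,d=z["p"],z["d"];X=cloud(n,d)
    hsv=cv2.cvtColor(p,cv2.COLOR_RGB2HSV)
    m=((hsv[...,2]<75)).astype(np.uint8)
    if n=="top": m=((hsv[...,2]<75)&(hsv[...,1]<110)).astype(np.uint8)
    m=cv2.morphologyEx(m,cv2.MORPH_OPEN,np.ones((3,3)))
    k,l,st,_=cv2.connectedComponentsWithStats(m); L=l[tr[1],tr[0]]; print(n,"tray",st[L],)
    cs,_=cv2.findContours((l==L).astype(np.uint8),cv2.RETR_EXTERNAL,cv2.CHAIN_APPROX_NONE)
    c=max(cs,key=len)[:,0]; 
    ap=cv2.approxPolyDP(c,8,True)[:,0]; print(ap.tolist())
    for h in(16,): 
        P=ray(n,c,h)[:,:2].astype(np.float32); print(h,cv2.minAreaRect(P))
    T=X[(l==L)&(d>0)]; print("tray cloud z",np.percentile(T[:,2],[5,25,50,75,95]),np.median(T,0))
    # bench near tray / stack / caddy
    tb=(hsv[...,1]>70)&(hsv[...,2]>120)&(np.abs(X[...,2])<20)
    for nm,(x,y) in dict(tray=(520,-247),stack=(600,-28),caddy=(520,334)).items():
        q=tb&(np.hypot(X[...,0]-x,X[...,1]-y)<170); print(" bench z",nm,q.sum(),np.median(X[q][:,2]))
    # hole
    q=(np.hypot(X[...,0]-586,X[...,1]-327)<45)
    zz=X[q][:,2]; print("hole zone z pct",np.percentile(zz,[5,25,50,75,95]))
    o=(q&(X[...,2]<50)&(X[...,2]>-10)).astype(np.uint8); k,l,st,_=cv2.connectedComponentsWithStats(o)
    i=1+np.argmax(st[1:,4]); cs,_=cv2.findContours((l==i).astype(np.uint8),cv2.RETR_EXTERNAL,cv2.CHAIN_APPROX_NONE); c=cs[0][:,0]
    P=ray(n,c,59); print("hole",st[i],circ(P),(P.min(0)+P.max(0))/2, np.ptp(P,axis=0))
E
```

```text
top tray [ 360  178   72   86 3601]
[[403, 178], [360, 193], [388, 263], [431, 246]]
16 ((517.322265625, -242.26951599121094), (249.25718688964844, 157.0072021484375), 22.378711700439453)
tray cloud z [ 0.82481676  4.17764276  6.2290129   8.95298685 18.46893435] [ 516.67543268 -244.8276357     6.2290129 ]
 bench z tray 4338 1.571367946026271
 bench z stack 4859 1.522279676216158
 bench z caddy 4497 1.2960783828527838
hole zone z pct [ 3.07262687  7.49873368 56.846196   60.42365253 63.99426257]
hole [211 185  18  18 251] (array([584.35822544, 327.09953112]), np.float64(27.514102792890146)) [584.36628443 327.90044764  59.        ] [55.8753483  55.10780345  0.        ]
scene tray [ 211  209   57   53 1867]
[[248, 209], [211, 222], [243, 261], [265, 253], [267, 233]]
16 ((530.2466430664062, -242.0885467529297), (259.06976318359375, 157.01976013183594), 21.42093849182129)
tray cloud z [-1.70589325  0.53284336  2.34368344  4.82633251 14.62721265] [ 508.06008673 -249.42455221    2.34368344]
 bench z tray 1842 -2.450524674185374
 bench z stack 1551 -2.201593225399165
 bench z caddy 1693 -1.8070046751381597
hole zone z pct [-758.13112899 -752.1060038     3.9111864    54.83150108   59.04192243]
hole [400 208  11   9  52] (array([586.30138398, 315.92742905]), np.float64(19.068327404181574)) [586.88033468 317.75045026  59.        ] [4.89315964e+01 3.50959007e+01 1.13686838e-13]
```

```bash
cat >> h.py <<'E'
from scipy.spatial.transform import Rotation as Ro
def q(ydeg):
    "tool down, jaw axis (tool y) at world yaw ydeg"
    a=np.radians(ydeg);y=np.array([np.cos(a),np.sin(a),0]);z=np.array([0,0,-1.]);x=np.cross(y,z)
    return Ro.from_matrix(np.c_[x,y,z]).as_quat().tolist()
def snap(n,f,crop=None,s=3):
    p,d=arm.grab_frame(n);np.savez(f"pics/{f}.npz",p=p,d=d)
    im=p[:,:,::-1]
    if crop: a,b,c,e=crop;im=cv2.resize(im[b:e,a:c],None,fx=s,fy=s,interpolation=cv2.INTER_CUBIC)
    cv2.imwrite(f"pics/{f}.png",im);return p,d
E
python3 - <<'E'
from h import *
print(Ro.from_quat(arm.get_eef_rot()).as_matrix()[:,1])
for nm,p,ys in(("stack",[625.5,-28,146],(85,-95)),("pocket",[586,328,70],(85,-95)),("handle",[521,333.6,121],(-5,175)),("tray",[517,-244,125],(22,202,-158))):
    for y in ys:
        j=arm.ik(p,q(y)); print(nm,y,None if j is None else np.round(j,2))
E
```

```text
[ 0.3000887   0.95390975 -0.00172289]
stack 85 [-0.1   0.16  1.22 -0.    1.76 -1.58]
stack -95 [-0.1   0.16  1.22 -0.    1.76  1.56]
pocket 85 [ 0.46  0.29  1.21 -0.    1.65 -1.02]
pocket -95 [ 0.46  0.29  1.21 -0.    1.65  2.12]
handle -5 [ 0.51  0.14  1.29 -0.    1.71  0.6 ]
handle 175 [ 0.51  0.14  1.29 -0.    1.71 -2.54]
tray 22 [-0.5   0.01  1.42 -0.    1.72 -0.88]
tray 202 [-0.5   0.01  1.42 -0.    1.72  2.26]
tray -158 [-0.5   0.01  1.42 -0.    1.72  2.26]
```

```bash
python3 - <<'E'
from h import *
x,y,z=arm.get_eef_pos()
arm.servo_line([x,y,300],max_speed=200)
arm.move_to([625.3,-28,300],q(85))
arm.servo_line([625.3,-28,200],max_speed=150)
print(arm.get_time(),arm.get_eef_pos(),arm.get_ft_force())
snap("scene","a1",(220,110,440,270)); 
E
```

```text
4.2917 [625.64491079 -27.8359938  201.34721917] [-0.41786183 -0.43506467  0.3822165 ]
```

View pics/a1.png

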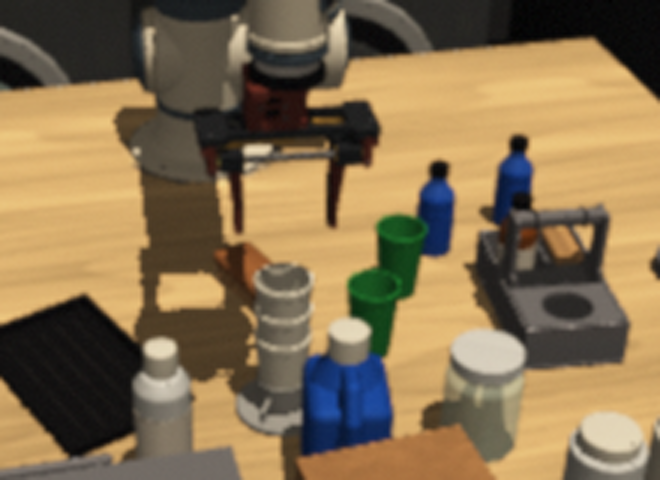

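```bash
python3 - <<'E'
from h import *
m=arm.camera_model("scene");K=np.array(m["intrinsics"]);V=np.array(m["view"])
for P in([625.6,-27.8,201.3],[625.6,-27.8,175],[625.6,16,201.3],[625.6,-72,201.3]):
    c=V@np.r_[P,1];u=K@c[:3];u=u[:2]/u[2];print(P,u,(u-[220,110])*3)
z=np.load("pics/a1.npz");X=cloud("scene",z["d"])
for y0 in(16,-72):
  mm=(X[...,2]>198)&(X[...,2]<230)&(abs(X[...,0]-600)<80)&(abs(X[...,1]-y0-(8 if y0>0 else -8))<14)
  print(mm.sum(),np.median(X[mm],0),X[mm].min(0),X[mm].max(0))
E
```

```text
[625.6, -27.8, 201.3] [313.699716   195.41894352] [281.09914799 256.25683057]
[625.6, -27.8, 175] [313.58193306 202.38639734] [280.74579918 277.15919202]
[625.6, 16, 201.3] [327.20832103 193.79120422] [321.62496308 251.37361266]
[625.6, -72, 201.3] [299.8896828  197.08300385] [239.66904839 261.24901156]
  return _methods._mean(a, axis=axis, dtype=dtype,
  ret = um.true_divide(
Traceback (most recent call last):
ValueError: zero-size array to reduction operation minimum which has no identity
```

```bash
python3 - <<'E'
from h import *
print(arm.get_eef_pos(),arm.get_joint_pos(),arm.get_gripper_width())
z=np.load("pics/a1.npz");X=cloud("scene",z["d"])
for u,v in((298,180),(299,184),(299,186),(330,180),(331,183),(300,178)):print(u,v,z["p"][v,u],z["d"][v,u],np.round(X[v,u]))
mm=(X[...,2]>190)&(X[...,2]<225)&(abs(X[...,0]-610)<80)&(abs(X[...,1]+28)<90)
for t in X[mm][::4]:print(np.round(t),end=" ")
p,d=snap("scene","a2",(220,110,440,270)); snap("top","a2t",(250,100,430,280))
E
```

```text
[625.84619798 -27.92505867 201.82140735] [-9.88971391e-02  1.66027951e-01  1.11576811e+00  1.32493401e-05
  1.85719451e+00 -1.58261876e+00] 88.22299738735569
298 180 [67 42 28] 1365.5795 [630. -79. 267.]
299 184 [60 29 22] 1369.956 [633. -76. 254.]
299 186 [70 39 26] 1373.3109 [634. -76. 247.]
330 180 [31 16 13] 1376.2214 [644.  18. 263.]
331 183 [63 40 27] 1388.2535 [640.  23. 249.]
300 178 [76 53 36] 1360.9874 [632. -73. 274.]
```

View pics/a2.png

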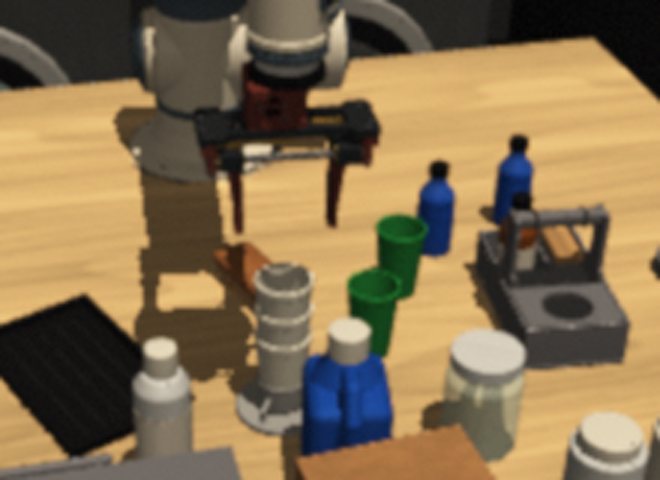

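View pics/a2t.png

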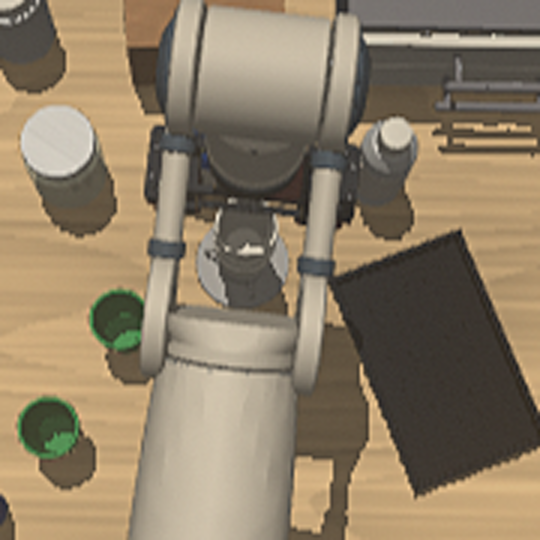

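```bash
python3 - <<'E'
from h import *
z=np.load("pics/a2.npz");X=cloud("scene",z["d"])
for v in range(140,196,2):print(v,[(u,*np.round(X[v,u]).astype(int).tolist()) for u in (288,299,315,331)])
import cv2
s=cv2.imread("pics/a2.png");cv2.imwrite("pics/a2z.png",cv2.resize(z["p"][135:205,275:360,::-1],None,fx=8,fy=8,interpolation=cv2.INTER_NEAREST))
s=cv2.imread("pics/scene0.png");cv2.imwrite("pics/s0z.png",cv2.resize(s[60:160,380:480],None,fx=6,fy=6,interpolation=cv2.INTER_NEAREST))
m=arm.camera_model("scene");K=np.array(m["intrinsics"]);V=np.array(m["view"])
c=V@np.array([180,572.4,182.8,1]);u=K@c[:3];print(u[:2]/u[2])
E
```

```text
140 [(288, 53, -1, 116), (299, 43, 50, 105), (315, 662, -36, 411), (331, -138, 247, -1)]
142 [(288, 69, -4, 114), (299, 43, 49, 96), (315, 657, -35, 402), (331, -113, 240, 1)]
144 [(288, 66, -3, 103), (299, 36, 51, 83), (315, 651, -33, 393), (331, -98, 236, -2)]
146 [(288, 589, -100, 363), (299, 46, 49, 78), (315, 644, -31, 383), (331, 613, 26, 362)]
148 [(288, 599, -102, 362), (299, 608, -70, 363), (315, 648, -32, 379), (331, 614, 26, 356)]
150 [(288, 611, -104, 361), (299, 620, -73, 363), (315, 651, -33, 374), (331, 618, 25, 351)]
152 [(288, 620, -106, 359), (299, 629, -75, 361), (315, 646, -31, 365), (331, 655, 14, 365)]
154 [(288, 640, -109, 363), (299, 642, -78, 361), (315, 649, -32, 360), (331, 650, 16, 355)]
156 [(288, 649, -111, 362), (299, 645, -78, 356), (315, 648, -31, 353), (331, 638, 20, 342)]
158 [(288, 652, -112, 358), (299, 643, -78, 349), (315, 23, 127, -2), (331, 654, 15, 344)]
160 [(288, 653, -112, 351), (299, 642, -78, 342), (315, 40, 123, -2), (331, 658, 14, 340)]
162 [(288, 648, -112, 342), (299, 653, -80, 341), (315, 652, -32, 335), (331, 657, 15, 332)]
164 [(2
[... 731 characters left out ...]
99, 635, -77, 269), (315, 212, 81, 0), (331, 645, 21, 263)]
182 [(288, 201, -31, -2), (299, 634, -76, 262), (315, 227, 77, -1), (331, 641, 22, 253)]
184 [(288, 218, -34, -1), (299, 630, -76, 252), (315, 244, 73, 0), (331, 644, 21, 248)]
186 [(288, 232, -37, -2), (299, 633, -76, 247), (315, 258, 70, -1), (331, 270, 134, -2)]
188 [(288, 247, -40, -2), (299, 634, -76, 240), (315, 279, 65, 3), (331, 283, 131, -3)]
190 [(288, 262, -43, -2), (299, 279, -1, 3), (315, 283, 64, -3), (331, 301, 126, -1)]
192 [(288, 274, -45, -4), (299, 352, -17, 41), (315, 296, 60, -4), (331, 318, 121, 1)]
194 [(288, 288, -48, -4), (299, 357, -18, 35), (315, 320, 54, 2), (331, 332, 117, 1)]
[426.83840997 126.20211137]
```

View pics/a2z.png

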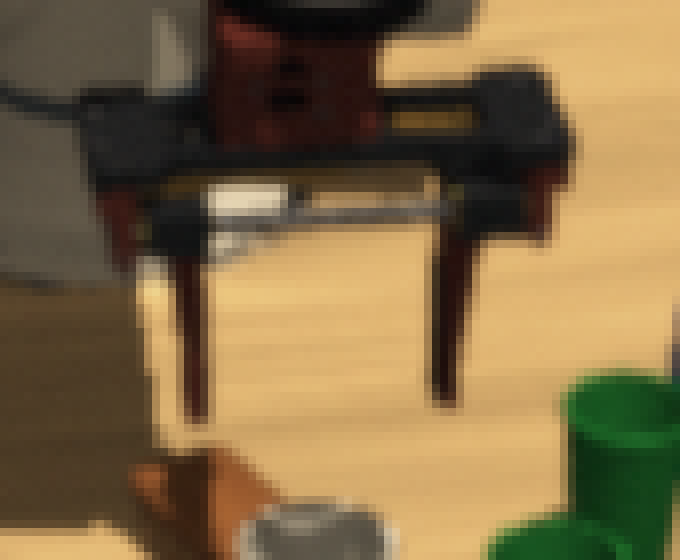

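View pics/s0z.png

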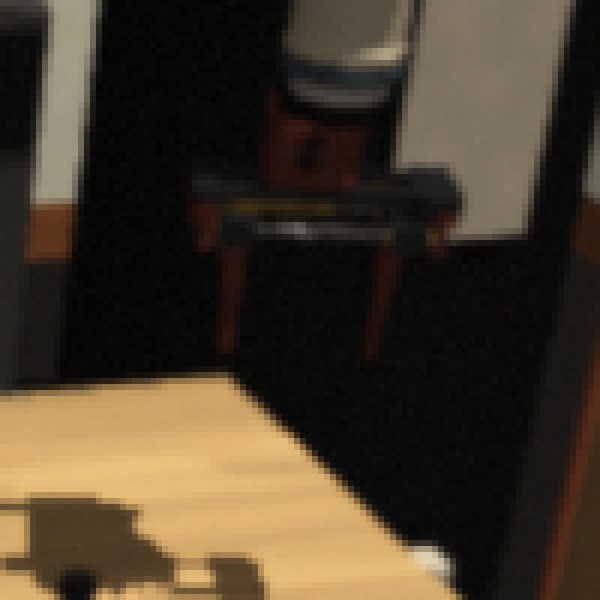

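The camera puts the visible fingertips (rows 187–188) at z≈240, while the TCP reading says 201. The start picture shows the same gap of about 35 mm. I'll go down in steps and check before relying on either number.

```bash
python3 - <<'E'
from h import *
arm.servo_line([625.3,-28,160],max_speed=100)
print(arm.get_time(),arm.get_eef_pos(),arm.get_ft_force())
p,d=arm.grab_frame("scene");np.savez("pics/a3.npz",p=p,d=d)
cv2.imwrite("pics/a3.png",cv2.resize(p[140:220,270:360,::-1],None,fx=7,fy=7,interpolation=cv2.INTER_NEAREST))
X=cloud("scene",d)
for v in range(178,212,2):print(v,[(u,*np.round(X[v,u]).astype(int).tolist()) for u in (297,299,301,329,331,333)])
E
```

```text
4.9917 [625.24784089 -28.01943633 160.09906592] [0.17823416 0.7956111  0.34590476]
178 [(297, 655, -87, 289), (299, 653, -80, 287), (301, 168, 31, -10), (329, 634, 17, 264), (331, 646, 20, 271), (333, 643, 27, 268)]
180 [(297, 631, -82, 268), (299, 634, -76, 269), (301, 202, 24, 1), (329, 639, 16, 260), (331, 642, 22, 261), (333, 645, 27, 262)]
182 [(297, 633, -82, 262), (299, 636, -77, 263), (301, 219, 20, 2), (329, 639, 16, 253), (331, 643, 22, 254), (333, 245, 150, 0)]
184 [(297, 635, -83, 256), (299, 634, -76, 255), (301, 222, 19, -6), (329, 645, 15, 249), (331, 643, 22, 247), (333, 257, 146, -2)]
186 [(297, 631, -82, 246), (299, 634, -76, 247), (301, 240, 15, -4), (329, 641, 16, 240), (331, 642, 23, 239), (333, 278, 140, 3)]
188 [(297, 636, -83, 242), (299, 635, -77, 241), (301, 255, 12, -4), (329, 638, 18, 230), (331, 646, 22, 234), (333, 286, 138, -2)]
190 [(297, 631, -82, 232), (299, 626, -75, 228), (301, 279, 7, 2), (329, 640, 17, 224), (331, 644, 22, 226), (333, 304, 133, 0)]
192 [(297, 631, -82, 225), (299, 631, -76, 224), (301, 350, -9, 39), (329, 641, 17, 218), (331, 644
[... 492 characters left out ...]
9), (329, 370, 98, 0), (331, 372, 106, 0), (333, 373, 114, -1)]
202 [(297, 404, -36, 32), (299, 404, -28, 31), (301, 413, -22, 36), (329, 381, 96, -2), (331, 377, 105, -6), (333, 383, 111, -3)]
204 [(297, 388, -32, 12), (299, 412, -30, 28), (301, 426, -25, 36), (329, 390, 93, -5), (331, 396, 99, -2), (333, 401, 106, 0)]
206 [(297, 392, -33, 6), (299, 409, -29, 16), (301, 429, -26, 29), (329, 411, 87, 0), (331, 412, 95, 0), (333, 412, 103, -1)]
208 [(297, 397, -34, 0), (299, 406, -29, 5), (301, 419, -24, 13), (329, 417, 86, -5), (331, 419, 93, -4), (333, 424, 100, -2)]
210 [(297, 402, -35, -6), (299, 409, -29, -2), (301, 412, -22, -1), (329, 436, 80, 0), (331, 438, 88, 0), (333, 432, 97, -5)]
```

View pics/a3.png

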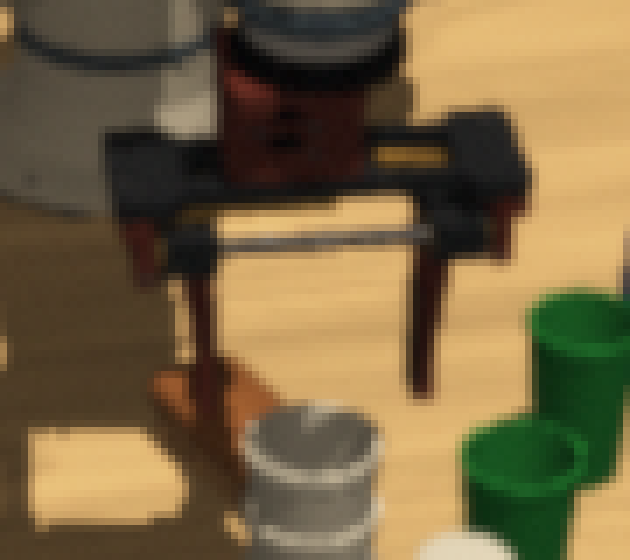

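Dropping the reading by 40 mm moved the tips 40 mm, to about z=200 at a reading of 160. The fingertips really are about 40 mm above the reported TCP, so I'll use the camera for height. They now sit about 27 mm above the rim, so a reading of 108 puts them about 25 mm below it.

```bash
python3 - <<'E'
from h import *
arm.servo_line([625.3,-28,108],max_speed=80)
print(arm.get_time(),arm.get_eef_pos(),arm.get_ft_force())
p,d=arm.grab_frame("scene")
cv2.imwrite("pics/a4.png",cv2.resize(p[150:250,270:370,::-1],None,fx=6,fy=6,interpolation=cv2.INTER_NEAREST))
X=cloud("scene",d)
for v in range(196,218,2):print(v,[(u,*np.round(X[v,u]).astype(int).tolist()) for u in (297,298,299,328,330)])
E
```

```text
5.8417 [625.46946325 -27.99811155 108.40100585] [ 0.87857277 -0.97679385 -0.83165268]
196 [(297, 632, -83, 211), (298, 632, -79, 210), (299, 632, -76, 210), (328, 638, 15, 201), (330, 641, 21, 202)]
198 [(297, 635, -83, 206), (298, 628, -78, 200), (299, 629, -76, 201), (328, 639, 15, 194), (330, 642, 21, 196)]
200 [(297, 630, -82, 194), (298, 632, -79, 196), (299, 628, -75, 193), (328, 639, 15, 187), (330, 641, 21, 187)]
202 [(297, 635, -83, 191), (298, 631, -79, 188), (299, 631, -76, 187), (328, 638, 16, 178), (330, 641, 22, 179)]
204 [(297, 635, -83, 183), (298, 632, -80, 181), (299, 631, -76, 179), (328, 637, 17, 170), (330, 643, 21, 173)]
206 [(297, 618, -80, 164), (298, 630, -79, 172), (299, 637, -77, 176), (328, 640, 16, 164), (330, 644, 21, 166)]
208 [(297, 622, -81, 159), (298, 632, -80, 166), (299, 635, -77, 167), (328, 642, 15, 158), (330, 643, 22, 157)]
210 [(297, 622, -81, 151), (298, 635, -80, 160), (299, 632, -76, 157), (328, 640, 16, 149), (330, 641, 23, 148)]
212 [(297, 418, -39, -3), (298, 630, -79, 149), (299, 630, -76, 148), (328, 448, 73, 0), (330, 445, 82, -4)]
214 [(297, 431, -42, -3), (298, 430, -38, -4), (299, 428, -33, -7), (328, 452, 72, -6), (330, 452, 80, -7)]
216 [(297, 445, -45, -2), (298, 441, -40, -5), (299, 442, -36, -5), (328, 466, 68, -5), (330, 468, 76, -5)]
```

View pics/a4.png

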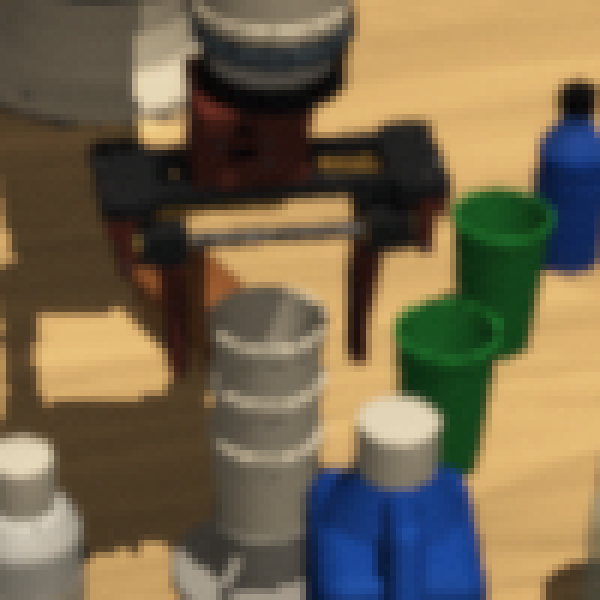

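The fingers straddle the top beaker only. The tips are at crop (180,375) and (357,360), above the second rim at about row 390. Close and pull slowly.

```bash
python3 - <<'E'
from h import *
print(arm.command_gripper(48),arm.get_gripper_width(),arm.get_ft_force())
arm.servo_line([625.3,-28,116],max_speed=15); print(arm.get_ft_force())
arm.servo_line([625.3,-28,130],max_speed=25)
print(arm.get_time(),arm.get_eef_pos(),arm.get_gripper_width(),arm.get_ft_force())
p,d=arm.grab_frame("scene")
cv2.imwrite("pics/a5.png",cv2.resize(p[150:250,270:370,::-1],None,fx=6,fy=6,interpolation=cv2.INTER_NEAREST))
E
```

```text
False 60.317609449818704 [0.6925139  0.97204009 0.91154332]
[-0.26307935  1.69858114 -0.59879342]
7.8333 [625.30486533 -28.01650869 129.97796038] 60.83287128453257 [-0.34372695  0.27844058 -1.46272345]
```

View pics/a5.png

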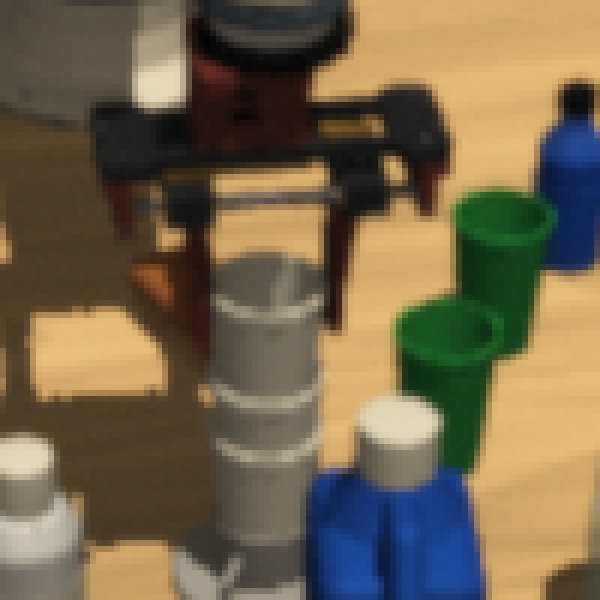

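```bash
python3 - <<'E'
from h import *
arm.servo_line([625.3,-28,230],max_speed=80)
arm.dwell(0.15)
print(arm.get_time(),arm.get_gripper_width(),arm.get_ft_force())
p,d=arm.grab_frame("scene")
cv2.imwrite("pics/a6.png",cv2.resize(p[110:240,260:370,::-1],None,fx=4.5,fy=4.5,interpolation=cv2.INTER_NEAREST))
arm.move_to([585.5,328,230],q(85))
print(arm.get_time(),arm.get_eef_pos(),arm.get_joint_pos())
p,d=snap("scene","a7",(360,80,460,240),4);X=cloud("scene",d)
snap("top","a7t",(150,130,300,280),4)
E
```

```text
9.4333 60.74253183436188 [-0.18568778  0.285367   -0.92402794]
10.825 [586.10241962 326.76691629 230.12384015] [ 4.58230509e-01  3.09558956e-01  8.99223033e-01 -5.84721386e-04
  1.93265634e+00 -1.02399080e+00]
```

View pics/a6.png

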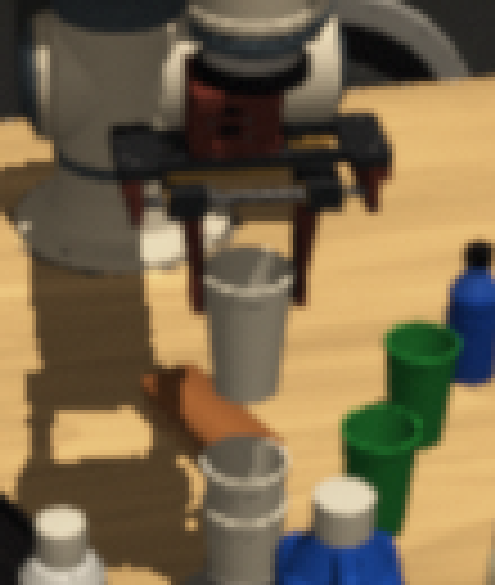

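View pics/a7.png

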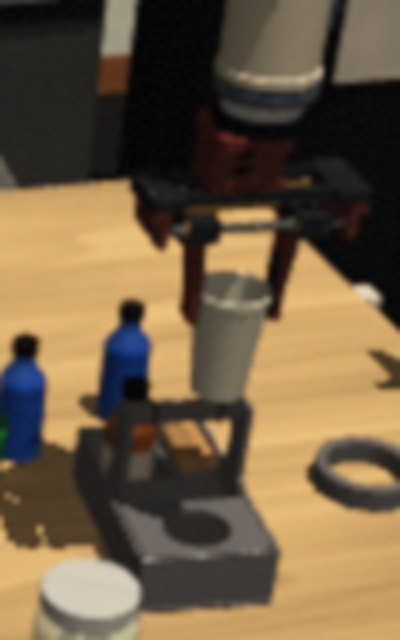

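View pics/a7t.png

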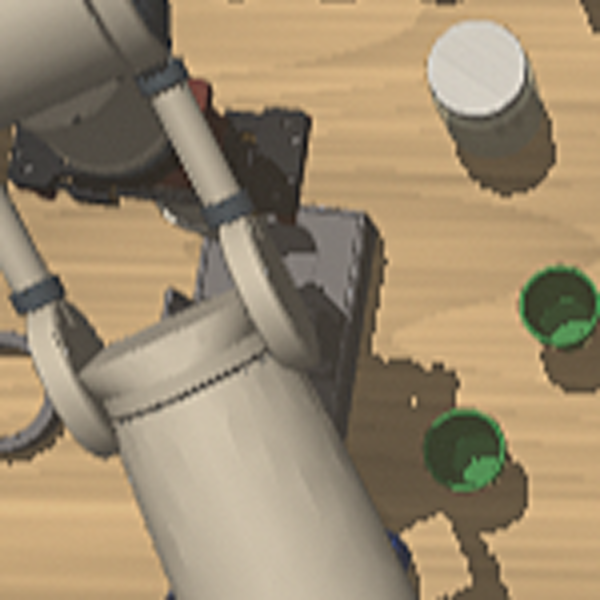

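The lower two beakers are unmoved and the white beaker hangs upright over the caddy. Next I compare its rim centre with the hole in the same unobstructed scene camera.

```bash
python3 - <<'E'
from h import *
z=np.load("pics/a7.npz");p,d=z["p"],z["d"];X=cloud("scene",d)
hsv=cv2.cvtColor(p,cv2.COLOR_RGB2HSV)
m=(np.hypot(X[...,0]-590,X[...,1]-327)<60)&(X[...,2]>170)&(X[...,2]<310)&(hsv[...,1]<70)
P=X[m];zt=np.percentile(P[:,2],99);print("ztop",zt,P[:,2].min(),len(P))
R=P[P[:,2]>zt-7];print("rim",circ(R),(R.min(0)+R.max(0))/2,np.ptp(R,axis=0))
# lower wall: outer front; fit circle center w/ known radius
from scipy.optimize import least_squares
for lo,hi in((0,12),(12,30),(30,50),(50,70)):
    zf=zt-95; W=P[(P[:,2]>zf+lo)&(P[:,2]<zf+hi)]
    r=23+8*(W[:,2]-zf)/95
    s=least_squares(lambda c:np.hypot(W[:,0]-c[0],W[:,1]-c[1])-r,[586,327],loss='soft_l1').x; print(lo,len(W),s)
z0=np.load("scene0.npz")["p"];g=cv2.cvtColor(z0,cv2.COLOR_RGB2GRAY)
cv2.imwrite("pics/hole.png",cv2.resize(z0[190:235,375:440,::-1],None,fx=10,fy=10,interpolation=cv2.INTER_NEAREST))
print(g[202:222,396:424])
E
```

```text
ztop 295.8256527920525 200.27629273507762 444
rim (array([589.47934593, 325.67447763]), np.float64(29.051014583678214)) [589.60048363 326.47693649 294.19104365] [62.0471404  63.56738977 10.71893878]
0 31 [585.60518704 327.74106722]
12 50 [586.59842963 327.39906594]
30 71 [586.03676984 326.30235458]
50 80 [585.89440991 326.43936041]
[[ 39  41  40  40  40  40  41  41  41  39  41  42  41  40  39  40  41  40
   40  37  34  31  33  49  79 133 173 184]
 [ 39  41  40  40  40  41  40  39  39  41  41  41  45  46  43  42  43  43
   42  41  38  38  39  50  74 114 164 187]
 [ 42  44  49  51  52  47  46  45  45  49  57  59  63  62  61  59  60  65
   69  70  72  77  77  82  88 104 141 174]
 [ 66  67  69  76  78  75  76  79  80  82  85  89  87  89  89  91  90  93
   97  98 100 104 103 103 105  98 113 158]
 [ 94  94  94  97  99 100 103 104 102 100  98  99  99  98 100 103 103 105
  106 106 106 107 107 107 105 100 105 142]
 [106 106 106 107 106 105 100  94  87  83  80  79  78  76  78  85  91 101
  105 107 106 108 108 107 107 105 101 119]
 [107 108 106 107 105  96  80  67  61  57  55  54  51  49  50  5
[... 874 characters left out ...]
105 107 107 108 107 106 107 104 101  91  84  81  74  70  70  70  74  78
   83  97 104 105 103 103 106 107 107 108]
 [100 106 106 106 107 106 104 106 107 105 105 106 102  98  99  96  95  96
   96  95  97  98 101 101 108 110 106 116]
 [ 96 108 104  99  94  97  96  95 100 100 106 109 111 117 124 113  99  92
   87  81  78  77  77  79  90  92  87  99]
 [115 121 110  95  84  81  80  78  79  78  84  90  92 102 110 100  85  80
   72  69  64  60  59  59  62  62  63  64]
 [105 108  94  84  75  67  70  63  60  59  60  61  61  65  66  65  62  62
   60  60  59  58  58  59  60  60  60  59]
 [ 65  67  64  62  60  61  60  60  59  57  59  60  58  58  58  58  59  59
   58  59  59  59  58  60  60  60  60  59]]
```

View pics/hole.png

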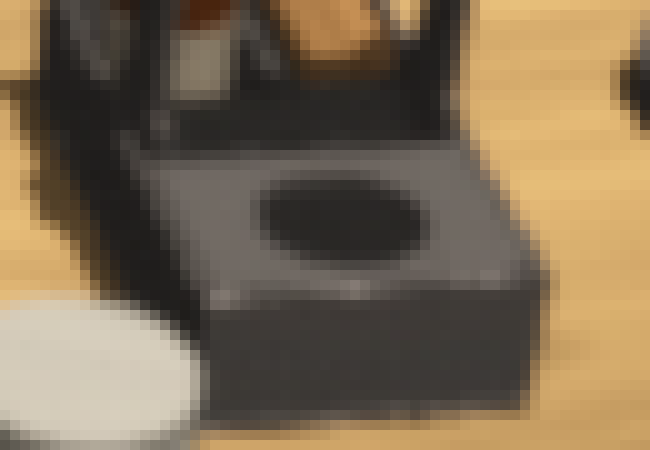

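```bash
python3 - <<'E'
from h import *
z0=np.load("scene0.npz");g=cv2.cvtColor(z0["p"],cv2.COLOR_RGB2GRAY);X=cloud("scene",z0["d"])
m=np.zeros_like(g);m[206:218,398:420]=(g[206:218,398:420]<75)
l=cv2.connectedComponents(m)[1];m=(l==l[212,409]).astype(np.uint8)
c=max(cv2.findContours(m,0,cv2.CHAIN_APPROX_NONE)[0],key=len)
e=cv2.fitEllipse(c);print(e)
dk=X[206:219,392:430][(g[206:219,392:430]>98)&(g[206:219,392:430]<110)];print("deck z",np.median(dk[:,2]))
for h in(55,57,59):
  P=ray("scene",c[:,0],h);print(h,ray("scene",e[0],h)[0],circ(P))
# jaw plane yaw check: deck edges from scene polygon corners front
z1=np.load("top0.npz");g=cv2.cvtColor(z1["p"],cv2.COLOR_RGB2GRAY);X=cloud("top",z1["d"])
print(arm.get_eef_pos())
E
```

```text
((408.971435546875, 211.75997924804688), (8.014190673828125, 16.242856979370117), 96.40887451171875)
deck z 57.285366962027126
55 [583.68258413 332.63995509  55.        ] (array([583.29683221, 332.77811039]), np.float64(26.403405236211224))
57 [586.27728628 331.22365413  57.        ] (array([585.89237395, 331.36150874]), np.float64(26.345938125167486))
59 [588.87198844 329.80735317  59.        ] (array([588.4879157 , 329.94490708]), np.float64(26.288471014135137))
[586.24932539 326.47844911 230.16467967]
```

```bash
python3 - <<'E'
from h import *
arm.servo_line([585.3,329.5,105],max_speed=120)
arm.dwell(0.2);print(arm.get_time(),arm.get_eef_pos(),arm.get_ft_force())
p,d=snap("scene","a8",(360,120,460,240),5)
E
```

```text
12.3167 [585.66484118 329.69635103 105.92977121] [-0.06701784 -0.41100969  0.02034242]
```

View pics/a8.png

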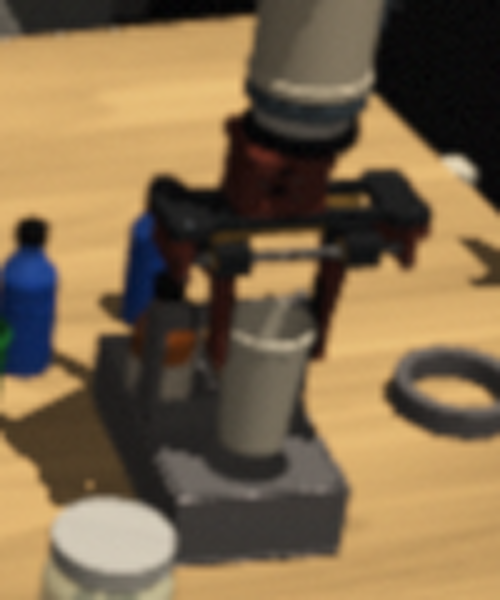

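```bash
python3 - <<'E'
from h import *
z=np.load("pics/a8.npz");p,d=z["p"],z["d"];X=cloud("scene",d)
m=arm.camera_model("scene");K=np.array(m["intrinsics"]);V=np.array(m["view"])
pr=lambda P:(lambda u:u[:2]/u[2])(K@(V@np.r_[P,1])[:3])
for P in([585.7,329.7,74],[585.7,329.7,57],[585.7,327.7,57],[585.7,329.7,167]):print(P,pr(P),(pr(P)-[360,120])*5)
g=cv2.cvtColor(p,cv2.COLOR_RGB2GRAY)
cv2.imwrite("pics/a8z.png",cv2.resize(p[180:225,385:435,::-1],None,fx=12,fy=12,interpolation=cv2.INTER_NEAREST))
from scipy.optimize import least_squares
hsv=cv2.cvtColor(p,cv2.COLOR_RGB2HSV)
mm=(np.hypot(X[...,0]-590,X[...,1]-329)<45)&(X[...,2]>72)&(X[...,2]<185)&(g>100)
P=X[mm];zt=np.percentile(P[:,2],99);zf=zt-95;print(zt)
for lo,hi in((0,20),(20,40),(40,60),(60,80)):
    W=P[(P[:,2]>zf+lo)&(P[:,2]<zf+hi)];r=23+8*(W[:,2]-zf)/95
    print(lo,len(W),least_squares(lambda c:np.hypot(W[:,0]-c[0],W[:,1]-c[1])-r,[586,327],loss='soft_l1').x)
E
```

```text
[585.7, 329.7, 74] [409.13548031 207.77482848] [245.67740157 438.87414242]
[585.7, 329.7, 57] [408.50645093 211.72195149] [242.53225466 458.60975745]
[585.7, 327.7, 57] [407.98255385 211.79230559] [239.91276923 458.96152797]
[585.7, 329.7, 167] [412.71272379 185.32783243] [263.56361895 326.63916215]
172.83450691846556
0 16 [586.48423   325.8219042]
20 22 [585.61736983 327.75581128]
40 28 [586.50341478 326.04422833]
60 53 [587.3110366  326.81044243]
```

View pics/a8z.png

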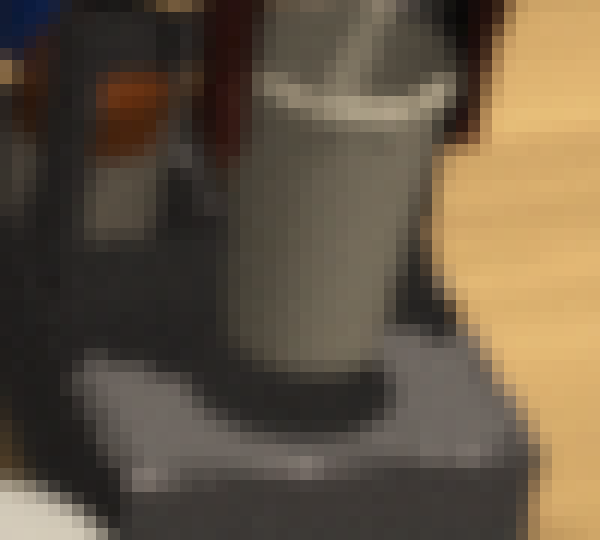

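Seen in the pixels, the foot centre (u≈410.5) is about 1 px right of the hole centre (409–409.7). Moving about 2 mm toward -y agrees with the top-view and handle estimates (y≈328). I'll descend under force monitoring.

```bash
python3 - <<'E'
from h import *
arm.servo_line([585.0,327.5,98],max_speed=60)
f0=np.array(arm.get_ft_force());print(f0,arm.get_eef_pos())
for z in (85,75,65,55,48):
    arm.servo_line([585.0,327.5,z],max_speed=60); f=np.array(arm.get_ft_force())
    print(z,np.round(arm.get_eef_pos(),1),np.round(f,1),np.round(arm.get_ft_torque(),2))
    if abs(f[2])>8 or np.hypot(*f[:2])>8: print("stop");break
print(arm.get_time(),arm.get_gripper_width());p,d=snap("scene","a9",(360,120,460,240),5)
E
```

```text
[-0.02482484  0.51936068 -1.24457342] [584.57879946 327.14461701  96.95339704]
85 [584.5 327.3  83.9] [-0.5 -0.7 -0.6] [-0.    0.01  0.01]
75 [584.6 327.3  74.1] [ 0.8 -0.2 -1. ] [ 0.02 -0.02  0.03]
65 [584.6 327.3  64.1] [-0.3  0.9 -0.8] [-0.01  0.04 -0.04]
55 [584.6 327.3  54.1] [ 0.  -0.  -1.4] [-0.04 -0.    0.03]
48 [584.6 327.3  47.2] [ 0.4 -1.  -1. ] [-0.04 -0.02 -0.02]
14.225 60.61455291151462
```

View pics/a9.png

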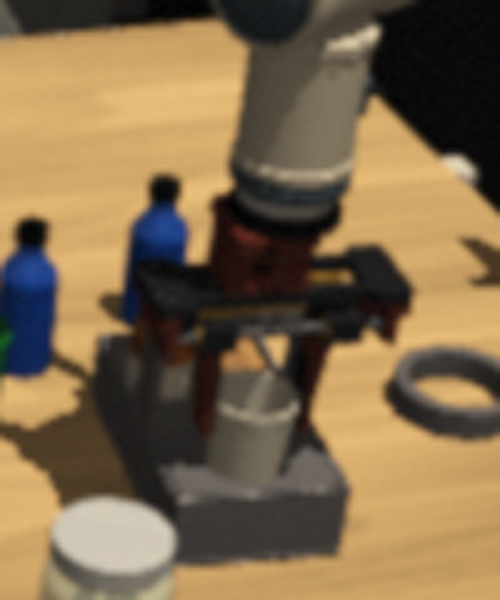

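```bash
python3 - <<'E'
from h import *
f0=-1.0
for z in np.arange(45,22,-2.0):
    arm.servo_line([585.0,327.5,z],max_speed=30); f=np.mean([arm.get_ft_force() for _ in range(6)],0)
    print(z,np.round(arm.get_eef_pos(),1),np.round(f,1))
    if f[2]-f0>3 or np.hypot(*f[:2])>8: print("stop");break
print(arm.get_time(),arm.get_gripper_width());p,d=snap("scene","a10",(360,120,460,240),5)
E
```

```text
45.0 [584.9 327.5  44.8] [-0.4  0.2 -1.5]
43.0 [584.9 327.5  42.8] [-0.2  0.3 -0.3]
41.0 [584.9 327.5  40.8] [-0.5 -0.4 -0.3]
39.0 [584.9 327.4  38.8] [ 0.4  0.1 -1.1]
37.0 [584.9 327.4  36.8] [-0.3 -0.2 -0.8]
35.0 [584.9 327.5  34.8] [-0.4  0.4 -0.1]
33.0 [585.  327.6  33.1] [-0.2  0.5 -0.8]
31.0 [585.7 327.6  33.1] [-1.3 -0.7  6.6]
stop
16.275 60.47473158016888
```

View pics/a10.png

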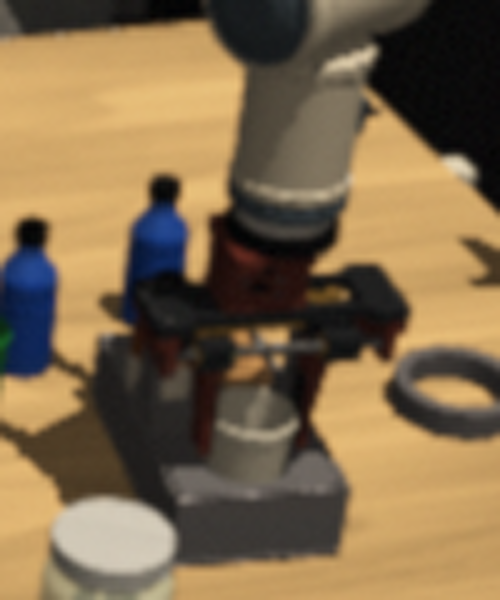

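Contact came at a reading of 33, as predicted for the pocket floor. Release and retreat.

```bash
python3 - <<'E'
from h import *
arm.command_gripper(80); arm.dwell(0.3)
arm.servo_line([585.0,327.5,90],max_speed=60)
arm.servo_line([585.0,327.5,230],max_speed=200)
x=[430,180,300]
arm.move_to([450,100,330],q(-5))
print(arm.get_time());p,d=snap("scene","b1",(360,120,460,240),5);snap("top","b1t",(160,140,290,270),4)
E
```

```text
20.2833
```

View pics/b1.png

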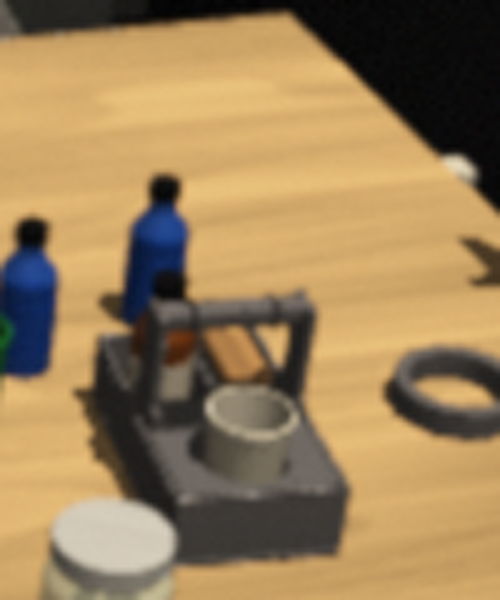

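View pics/b1t.png

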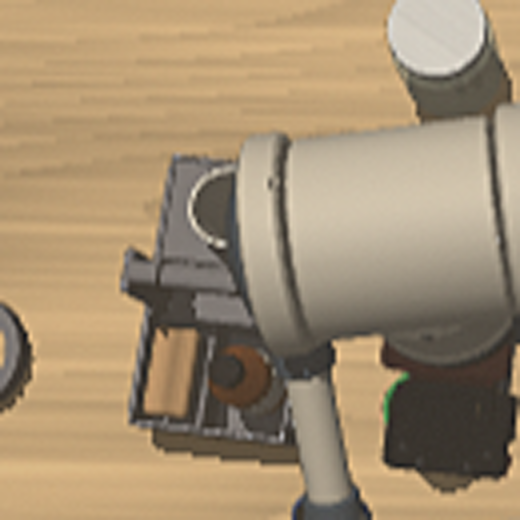

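```bash
python3 - <<'E'
from h import *
for f in("scene0.npz","pics/b1.npz"):
    z=np.load(f);X=cloud("scene",z["d"]);g=cv2.cvtColor(z["p"],cv2.COLOR_RGB2HSV)
    nb=np.hypot(X[...,0]-521,X[...,1]-333)<75
    B=X[nb&(X[...,2]>140)&(X[...,2]<156)];B=B[np.percentile(B[:,2],30)<B[:,2]]
    print(f,len(B),cv2.minAreaRect(B[:,:2].astype(np.float32)),np.median(B,0),cv2.fitLine(B[:,:2].astype(np.float32),cv2.DIST_L2,0,.01,.01).ravel())
R=X[(np.hypot(X[...,0]-586,X[...,1]-328)<40)&(X[...,2]>93)&(X[...,2]<108)];print("rim",circ(R),np.percentile(R[:,2],[10,50,90]))
z=np.load("top0.npz");X=cloud("top",z["d"]);nb=np.hypot(X[...,0]-521,X[...,1]-333)<75
B=X[nb&(X[...,2]>144)&(X[...,2]<158)];print("top",len(B),np.median(B,0),cv2.minAreaRect(B[:,:2].astype(np.float32)),cv2.fitLine(B[:,:2].astype(np.float32),cv2.DIST_L2,0,.01,.01).ravel())
E
```

```text
scene0.npz 94 ((521.917236328125, 333.577392578125), (114.8106918334961, 32.51169967651367), 85.206298828125) [523.78686379 331.22048836 146.4165561 ] [1.0166711e-01 9.9481845e-01 5.2364410e+02 3.3213373e+02]
pics/b1.npz 96 ((525.28271484375, 333.0889587402344), (114.07308197021484, 33.23439407348633), 83.56983184814453) [524.82683623 330.89082041 146.38483828] [1.05812415e-01 9.94386137e-01 5.24705811e+02 3.31545197e+02]
rim (array([587.97734092, 326.42470916]), np.float64(29.539612163183833)) [93.5985336  96.89229082 99.94019379]
top 259 [519.19137699 332.31321576 149.50397985] ((519.2410278320312, 333.89300537109375), (116.8384017944336, 31.07620620727539), 84.83667755126953) [9.2091858e-02 9.9575049e-01 5.1936603e+02 3.3334927e+02]
```

The rim reads 97 raw, about 99.5 once corrected for the bench bias, so the beaker is fully seated. Next is the handle: jaws at 42 mm, along the caddy's x.

```bash
python3 - <<'E'
from h import *
arm.command_gripper(42)
arm.move_to([522.5,332.5,200],q(-5.5))
arm.servo_line([522.5,332.5,135],max_speed=120)
arm.dwell(.15);print(arm.get_time(),arm.get_eef_pos(),arm.get_ft_force(),arm.get_gripper_width())
p,d=snap("scene","b2",(360,120,460,240),5)
E
```

```text
23.05 [523.08289848 332.75325593 136.59942427] [ 0.11643904  0.15156568 -0.06722471] 41.76018510647532
```

View pics/b2.png

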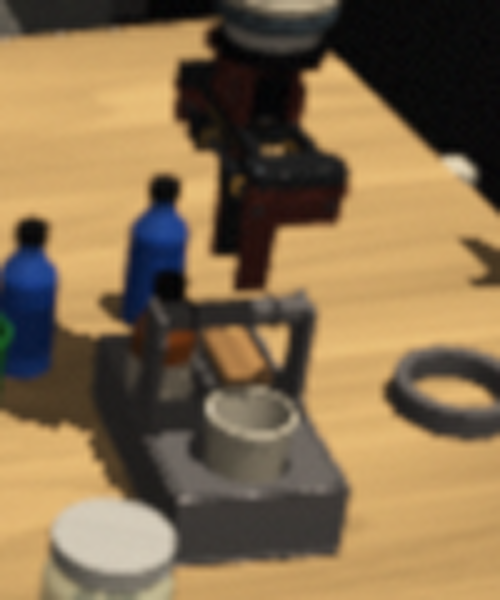

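```bash
python3 - <<'E'
from h import *
for z in(105,95,88,82):
    arm.servo_line([522.5,332.5,z],max_speed=70); f=np.mean([arm.get_ft_force() for _ in range(4)],0);print(z,np.round(f,1))
    if abs(f[2])>5: print("stop");break
p,d=snap("scene","b3",(360,120,460,240),5);print(arm.get_time())
E
```

```text
105 [-0.7 -0.5  0.1]
95 [-0.7 -0.  -0.4]
88 [-0.  -0.4 -0. ]
82 [ 0.1 -0.2  0.3]
24.5167
```

View pics/b3.png

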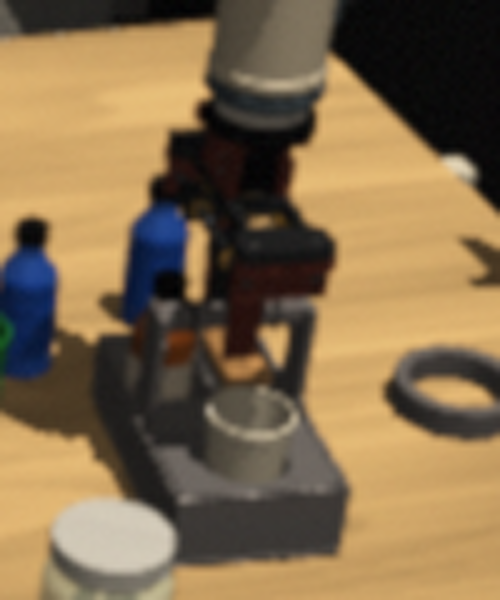

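```bash
python3 - <<'E'
from h import *
print(arm.command_gripper(8),arm.get_gripper_width(),arm.get_ft_force())
arm.servo_line([522.5,332.5,132],max_speed=40)
arm.dwell(.2);print(arm.get_time(),arm.get_gripper_width(),arm.get_ft_force(),arm.get_ft_torque())
p,d=snap("scene","b4",(360,100,460,220),5)
# tray: line-fit
z0=np.load("top0.npz")["p"];hsv=cv2.cvtColor(z0,cv2.COLOR_RGB2HSV)
cv2.imwrite("pics/tray.png",cv2.resize(z0[170:270,350:440,::-1],None,fx=6,fy=6,interpolation=cv2.INTER_NEAREST))
E
```

```text
False 17.37885660394608 [-4.08541252 -0.18222863  1.78838182]
26.6167 17.994793236983792 [ 0.40182869 -0.0706952  -5.84601607] [-0.06060261  0.00064306 -0.02477312]
```

View pics/b4.png

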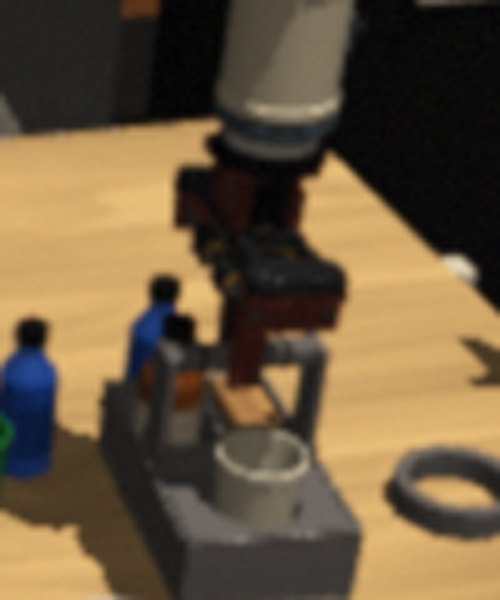

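View pics/tray.png

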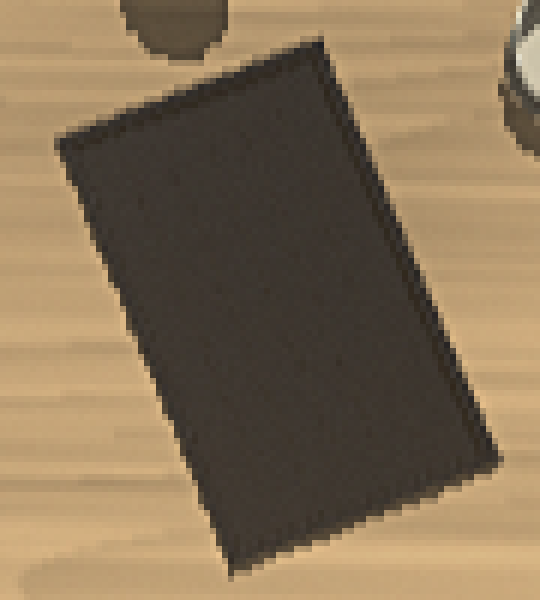

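```bash
python3 - <<'E'
from h import *
z0=np.load("top0.npz")["p"];hsv=cv2.cvtColor(z0,cv2.COLOR_RGB2HSV)
g=cv2.cvtColor(z0,cv2.COLOR_RGB2GRAY)
m=(g<85).astype(np.uint8);l=cv2.connectedComponents(m)[1];m=(l==l[220,396]).astype(np.uint8);m=cv2.morphologyEx(m,cv2.MORPH_OPEN,np.ones((5,5)))
c=max(cv2.findContours(m,0,cv2.CHAIN_APPROX_NONE)[0],key=len)[:,0]
print(cv2.minAreaRect(c.astype(np.float32)))
P=ray("top",c,16)[:,:2].astype(np.float32)
box=cv2.boxPoints(cv2.minAreaRect(P));
# line fit on each side
L=[]
for i in range(4):
    a,b=box[i],box[(i+1)%4];t=(b-a)/np.linalg.norm(b-a);n=np.array([-t[1],t[0]])
    s=(P-a)@t;q_=abs((P-a)@n)<8;S=P[q_&(s>15)&(s<np.linalg.norm(b-a)-15)]
    v=cv2.fitLine(S,cv2.DIST_L1,0,.01,.01).ravel();L.append(v)
    print(len(S),np.degrees(np.arctan2(v[1],v[0])))
C=[]
for i in range(4):
    a,b=L[i],L[(i+1)%4];A=np.c_[a[:2],-b[:2]];t=np.linalg.solve(A,b[2:]-a[2:]);C.append(a[2:]+t[0]*a[:2])
C=np.array(C);print(C,C.mean(0),[np.linalg.norm(C[i]-C[(i+1)%4]) for i in range(4)])
z0=np.load("scene0.npz")["p"];cv2.imwrite("pics/trays.png",cv2.resize(z0[200:270,200:290,::-1],None,fx=8,fy=8,interpolation=cv2.INTER_NEAREST))
print(ray("scene",[[248,209],[243,261],[211,222]],14))
E
```

```text
((395.7248840332031, 220.25180053710938), (78.76447296142578, 48.558677673339844), 67.52056884765625)
37 -67.81864
63 22.259089
36 -67.753105
64 22.259108
[[ 429.30664 -362.86652]
 [ 662.3911  -267.46597]
 [ 603.45    -123.37257]
 [ 370.53043 -218.70572]] [ 516.41956 -243.10269] [np.float32(251.8524), np.float32(155.68225), np.float32(251.67429), np.float32(155.6823)]
[[ 384.10184745 -216.85759896   14.        ]
 [ 669.06040768 -266.4263468    14.        ]
 [ 436.45726929 -354.00673129   14.        ]]
```

View pics/trays.png

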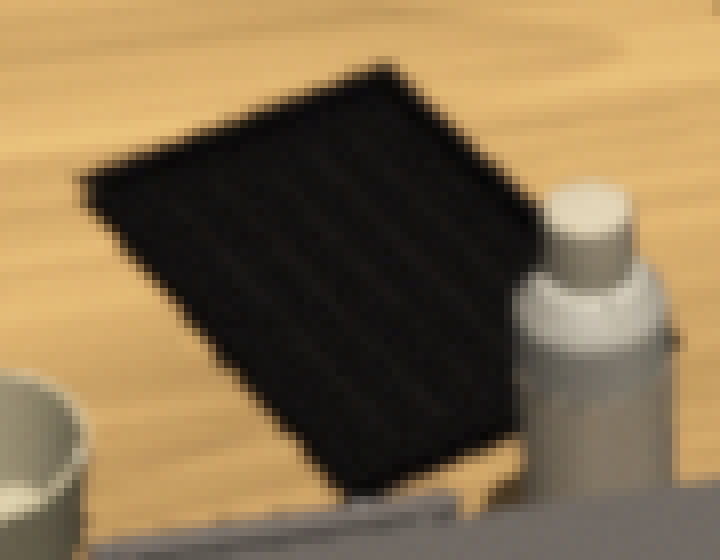

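The caddy hangs level at about 0.6 kg. The tray centre is about (518.5,-243.5) with yaw 22.3°. I'll carry it high, inside the jug and can.

```bash
python3 - <<'E'
from h import *
arm.servo_line([522.5,332.5,285],max_speed=110)
arm.servo_line([480,40,285],q(8),max_speed=140)
arm.servo_line([518.5,-243.5,285],q(22.3),max_speed=140)
arm.servo_line([518.5,-243.5,170],max_speed=120)
arm.dwell(.3)
print(arm.get_time(),arm.get_eef_pos(),arm.get_gripper_width(),arm.get_ft_force(),arm.get_ft_torque())
snap("scene","c1",(190,100,340,270),3.5);snap("top","c1t",(320,140,470,290),4)
E
```

```text
34.0667 [ 518.68070647 -243.58919868  170.47926375] 17.64279885859627 [-0.57387799 -0.25984819 -6.13700013] [ 0.01089203  0.02783305 -0.00208083]
```

View pics/c1.png

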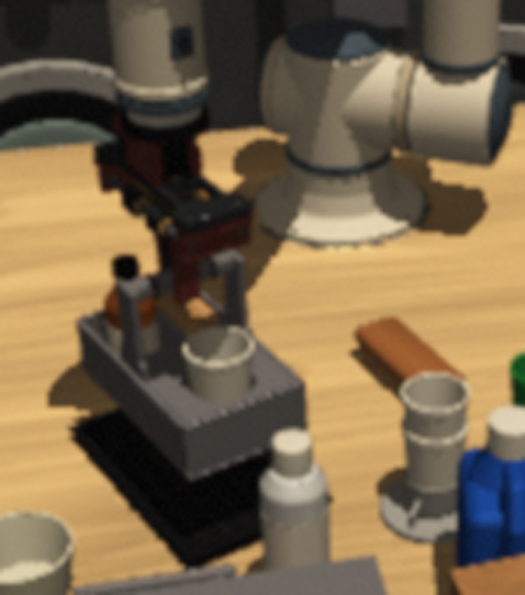

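View pics/c1t.png

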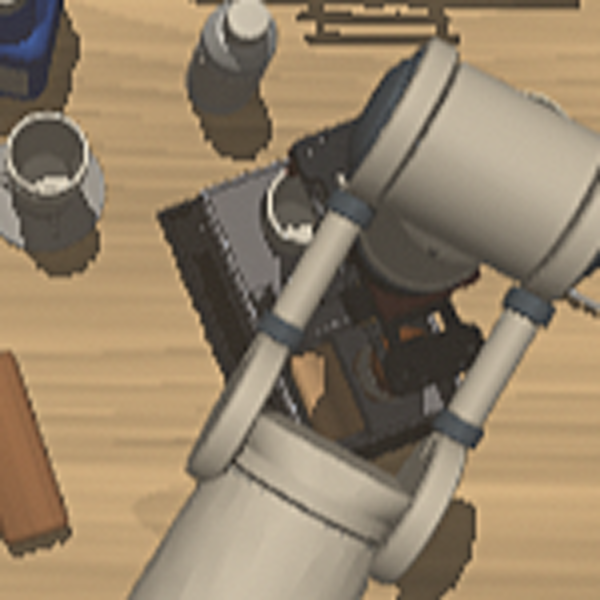

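```bash
python3 - <<'E'
from h import *
arm.servo_line([518.5,-243.5,106],max_speed=90)
arm.dwell(.2)
print(arm.get_time(),arm.get_eef_pos(),arm.get_gripper_width(),arm.get_ft_force())
p,d=snap("scene","c2",(200,160,290,270),6);snap("top","c2t",(350,160,450,280),5)
X=cloud("scene",d)
# caddy top-deck / tray comparisons
m=arm.camera_model("scene");K=np.array(m["intrinsics"]);V=np.array(m["view"])
pr=lambda P:(lambda u:u[:2]/u[2])(K@(V@np.r_[P,1])[:3])
E
```

```text
35.225 [ 518.93304461 -243.69773525  106.96386298] 17.926984262532233 [-0.29943699  0.91164591 -5.99030488]
```

View pics/c2.png

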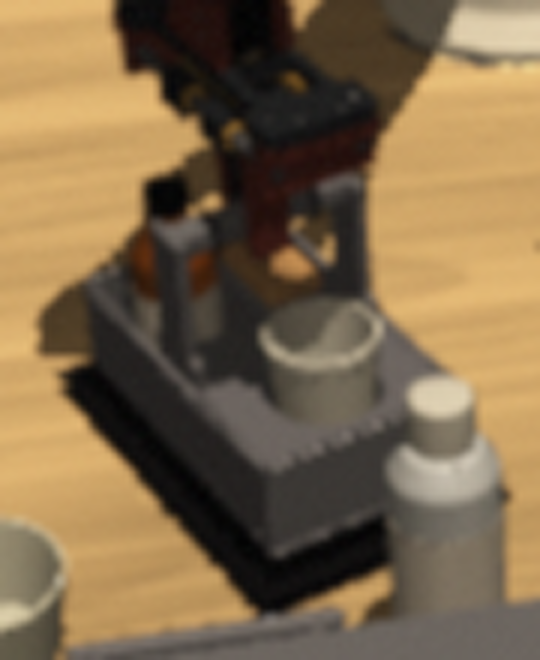

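View pics/c2t.png

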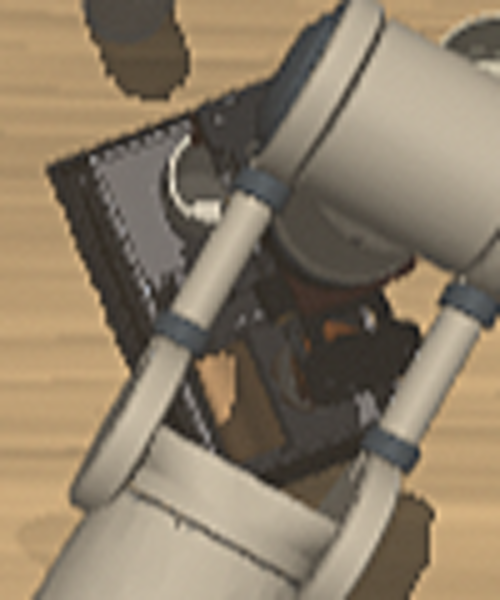

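```bash
python3 - <<'E'
from h import *
a=np.radians(22.3);R=np.array([[np.cos(a),-np.sin(a)],[np.sin(a),np.cos(a)]])
for zc in(20,23):
  cn=ray("scene",(245.8,252.5),zc)[0,:2];cl=ray("scene",(216.2,221.8),zc)[0,:2]
  print("caddy centre est",cn-R@[110,-62.5],cl-R@[-110,-62.5],cn,cl)
for zt,z0 in((14,-2),(14,6)):
  tn=ray("scene",(244.2,261.2),z0)[0,:2];tl=ray("scene",(211.3,222.5),zt)[0,:2]
  print("tray",tn-R@[123,-75.5],tl-R@[-123,-75.5])
# top: caddy deck +y wall edge / corner and tray corner
u=np.array([[92/5+350,160/5+160],[50/5+350,170/5+160]])
print("top caddy corner (wall top z=60+24)",ray("top",u[0],84)[0,:2]-R@[110,62.5],"tray",ray("top",u[1],16)[0,:2]-R@[123,75.5])
E
```

```text
caddy centre est [ 511.28813696 -237.38010092] [ 525.64942844 -236.36011883] [ 636.77721596 -253.46553077] [ 447.59236939 -335.92590377]
caddy centre est [ 514.87040486 -237.58332076] [ 529.82667654 -236.30400346] [ 640.35948385 -253.66875061] [ 451.76961748 -335.86978841]
tray [ 509.98251705 -238.73225203] [ 524.85340923 -236.6057043 ]
tray [ 519.19155039 -239.19271097] [ 524.85340923 -236.6057043 ]
top caddy corner (wall top z=60+24) [ 515.26834493 -246.30583413] tray [ 515.02216553 -242.90581529]
```

Both views put the caddy within about 3 mm of the tray centre, against 9 mm of clearance. Lowering with force checks.

```bash
python3 - <<'E'
from h import *
for z in list(range(102,74,-2)):
    arm.servo_line([518.5,-243.5,z],max_speed=35); f=np.mean([arm.get_ft_force() for _ in range(6)],0)
    print(z,np.round(arm.get_eef_pos(),1),np.round(f,1),np.round(arm.get_ft_torque(),2))
    if f[2]>-3.5 or np.hypot(*f[:2])>6: print("stop");break
print(arm.get_time(),arm.get_gripper_width());p,d=snap("scene","c3",(200,160,290,270),6)
E
```

```text
102 [ 518.2 -243.4  101.5] [-0.9  0.3 -6.2] [-0.03 -0.02 -0.01]
100 [ 518.4 -243.5   99.7] [-0.1  0.7 -5.1] [-0.07 -0.03 -0.01]
98 [ 518.4 -243.4   97.8] [-0.3 -0.6 -5. ] [-0.01  0.04 -0.  ]
96 [ 518.4 -243.4   95.8] [ 0.4  0.5 -5. ] [-0.05  0.01  0.  ]
94 [ 518.4 -243.4   93.8] [ 1.1 -0.4 -6.4] [-0.06 -0.02  0.02]
92 [ 518.4 -243.4   91.8] [ 0.3 -0.9 -5.5] [-0.06 -0.06  0.04]
90 [ 518.4 -243.4   89.8] [-0.8 -0.  -6.3] [-0.02 -0.06 -0.04]
88 [ 518.4 -243.4   87.8] [-0.9  0.1 -5.3] [-0.01 -0.09  0.  ]
86 [ 518.7 -243.6   86.3] [ 0.7 -0.3 -4.9] [-0.06 -0.05  0.01]
84 [ 519.  -243.7   86.2] [-3.   1.5  5.7] [0.2  0.7  0.01]
stop
37.8417 17.88922098169779
```

View pics/c3.png

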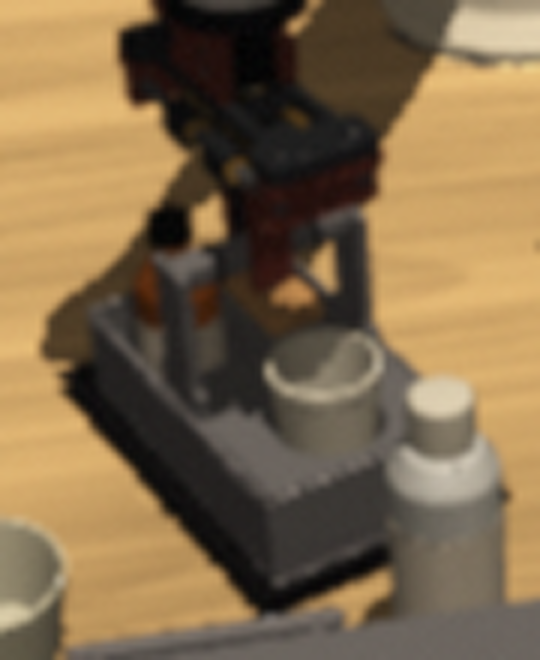

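The floor was reached at 86, exactly 4 mm above the bench grip height. Release, retreat and inspect.

```bash
python3 - <<'E'
from h import *
arm.servo_line([518.5,-243.5,86],max_speed=20)
arm.command_gripper(42); arm.dwell(.2)
arm.servo_line([518.5,-243.5,140],max_speed=60)
arm.servo_line([518.5,-243.5,240],max_speed=150)
arm.move_to([430,120,320],q(85)); arm.dwell(.2)
print(arm.get_time(),arm.get_ft_force())
snap("scene","d1",(200,160,340,270),5);snap("top","d1t",(300,150,460,290),4)
E
```

```text
42.4167 [ 0.51619327  0.21661944 -1.20508677]
```

View pics/d1.png

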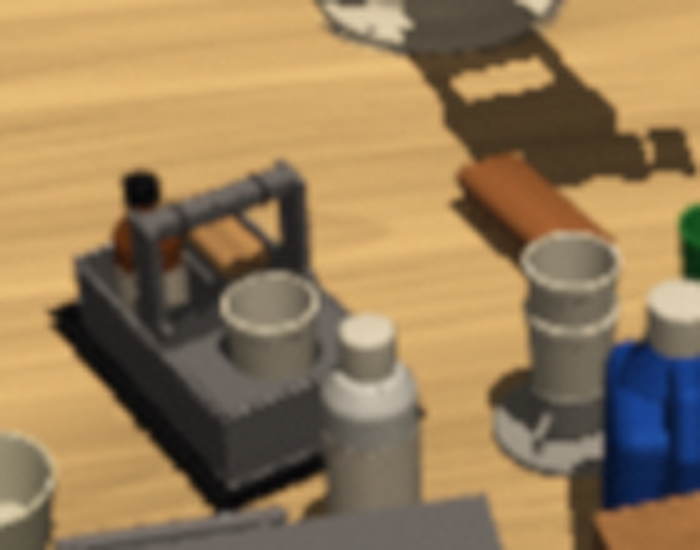

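View pics/d1t.png

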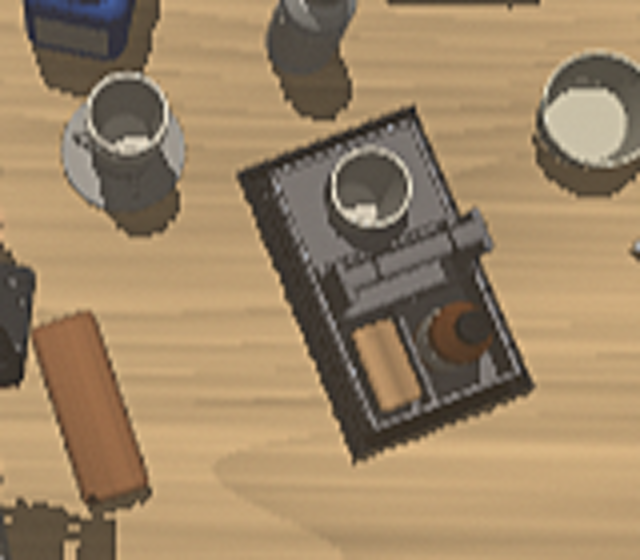

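Everything is in the tray. The caddy rim corners are at crop (271,184), (416,110), (522,376) and (378,431). A numeric check before handing in:

```bash
python3 - <<'E'
from h import *
uv=np.array([[271,184],[416,110],[522,376],[378,431]])/4+[300,150]
C=ray("top",uv,64)[:,:2];print("caddy rim centre",C.mean(0),[round(float(np.linalg.norm(C[i]-C[(i+1)%4]))) for i in range(4)])
for n in("top","scene"):
    X=cloud(n,np.load({"top":"pics/d1t.npz","scene":"pics/d1.npz"}[n])["d"])
    nb=np.hypot(X[...,0]-518,X[...,1]+243)<75
    B=X[nb&(X[...,2]>145)&(X[...,2]<160)];print(n,"bar",np.median(B,0),cv2.minAreaRect(B[:,:2].astype(np.float32))[0])
    c,s=np.cos(np.radians(22.3)),np.sin(np.radians(22.3));pk=np.array([518.5+65*c,-243.5+65*s])
    R=X[(np.hypot(X[...,0]-pk[0],X[...,1]-pk[1])<42)&(X[...,2]>95)&(X[...,2]<112)];print("beaker rim",circ(R),np.median(R[:,2]),"expect",pk)
    D=X[(np.hypot(X[...,0]-pk[0],X[...,1]-pk[1])<75)&(X[...,2]>55)&(X[...,2]<72)]
    A=np.c_[D[:,:2]-pk,np.ones(len(D))];s_=np.linalg.lstsq(A,D[:,2],rcond=None)[0];print("deck slope,z",s_)
    S=X[(np.hypot(X[...,0]-625,X[...,1]+28)<45)&(X[...,2]>132)&(X[...,2]<147)];print("beaker2 rim",circ(S),np.median(S[:,2]))
print(arm.get_eef_pos(),np.abs(arm.get_joint_vel()).max())
E
```

```text
caddy rim centre [ 514.18180497 -246.06160094] [132, 227, 122, 212]
top bar [ 516.77531689 -241.20356285  153.96650085] (496.4300842285156, -250.68789672851562)
beaker rim (array([ 577.65730203, -217.82300159]), np.float64(29.519466348003892)) 104.40282141762145 expect [ 578.6386317  -218.83534963]
deck slope,z [1.15267389e-02 6.04436395e-03 6.41803828e+01]
beaker2 rim (array([623.89957581, -28.0759634 ]), np.float64(29.50486153034151)) 140.9063709583844
scene bar [ 521.87816066 -242.01312019  149.34083062] (520.2741088867188, -241.15750122070312)
beaker rim (array([ 580.39573277, -218.19835878]), np.float64(29.850704452363065)) 100.2209357822087 expect [ 578.6386317  -218.83534963]
deck slope,z [-1.73816141e-02  9.65527418e-03  6.18675504e+01]
beaker2 rim (array([627.50862285, -27.95838611]), np.float64(29.66348647788698)) 136.48949112410662
[430.25797394 119.48421418 319.66541593] 0.004671134015232262
```

```bash
python3 -c "
from bench import arm
arm.close_job();print(arm.get_time())"
```

```text
the job is handed in; nothing more can be done
the job is handed in; nothing more can be done
```

I pulled the top white beaker off the stack, stood it in the caddy's pocket, carried the loaded caddy across and set it in the drip tray. The job is handed in, at about 42 s of the 72 s allowed; no verdict was reported.

**Last checks (both cameras, before handing in):**

| Check | Result |
|---|---|
| Caddy in tray | Centred within about 3 mm by the top view; contact 4 mm higher than the handle-grip height on the bench, which matches the tray floor |
| Caddy tilt | Deck-plane slopes under 0.02 rad |
| Beaker in pocket | Rim within about 2 mm sideways of where it should be, at the height for fully down |
| Amber bottle | Upright in its place |
| Lower two beakers | Middle one's rim within about 1 mm of the stack axis measured at the start, at its expected height; lowest one looks unmoved |
| Bystanders | Those in view look undisturbed; I took no measurements of them |

**Disagreements:**
- **Fingertip height:** the real fingertips sat about 40 mm higher than the reported TCP. I used camera heights instead, and all three touch heights then agreed.
- **Cameras:** the two cameras differ by about 3 mm in x and 4 mm in height.
- **Beaker over the pocket:** the depth fit and the pixel estimate differed by several mm in y. I used a middle value and the beaker went in freely.
- **Handle bar:** one top-view box fit at the end was about 20 mm out from the others. I put that down to the uneven set of points it used and discounted it.

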